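Fit the matching die flange to the clay extruder and clamp it

TASK

The clay extruder stands mouth up on the craft table with four studs round its mouth. Find the die flange whose bolt holes match the studs, set it over them nozzle up until it lies flush on the mouth, feeling for the angle at which the studs enter. Then take the T-key from its wooden stand, put it in the square screw of the clamp and turn the clamp fully clockwise so that its arm lies over the flange; leave the key standing in the screw, and leave the other two flanges, the mug and the jar where they are.

Things in the scene. Friction and masses are not known exactly. Their poses are not given: they have to be found in the camera images.
- flange_a: Aluminium die flange, 260-420 g: plate 96 x 96 x 8 mm with a square nozzle tube (34 mm outside) on its middle, sides parallel to the plate's, top 63 mm above the underside. Four 11 mm bolt holes. Origin: centre of the plate's underside; z up along the nozzle, x and y parallel to the plate's sides. Hole centres at x = +-22 mm, y = +-36 mm. Starts flat on the table, nozzle up.
- flange_b: Aluminium die flange, 260-420 g: plate 96 x 96 x 8 mm with a square nozzle tube (34 mm outside) on its middle, sides parallel to the plate's, top 63 mm above the underside. Four 11 mm bolt holes. Origin: centre of the plate's underside; z up along the nozzle, x and y parallel to the plate's sides. Hole centres at x = +-30 mm, y = +-30 mm. Starts flat on the table, nozzle up.
- flange_c: Aluminium die flange, 260-420 g: plate 96 x 96 x 8 mm with a square nozzle tube (34 mm outside) on its middle, sides parallel to the plate's, top 63 mm above the underside. Four 11 mm bolt holes. Origin: centre of the plate's underside; z up along the nozzle, x and y parallel to the plate's sides. Hole centres at x = +-13 mm, y = +-36 mm. Starts flat on the table, nozzle up.
- extruder: Fixed clay extruder: a barrel on a grey foot, with a round steel stud ring (112 mm diameter) on top whose flat upper face is the mouth, 120 mm above the table. Origin: on the barrel's axis, at the table; z up. The clamp's pivot is at x = -84 mm, y = 0 in this frame.
- mouth (a point): Centre of the mouth face; z up, axes as the extruder's. Four 8 mm studs stand 16 mm above it, the last 3 mm tapering to 6.4 mm. With the ring in its middle position they are at x = +-22 mm, y = +-36 mm in this frame, but the ring is locked at an unreported angle up to 0.22 rad either way about z: look at it or feel for it.
- socket (a point): Centre of the opening of the square socket in the clamp's screw, 36 mm above the mouth face; z up. Socket 14 mm square, 18 mm deep, in a block 30 mm square, edge chamfered 1.5 mm; sides parallel to this frame's x and y. The frame turns with the clamp, whose arm (8 mm thick, 15 mm wide, 2 mm above a seated flange) reaches 48 mm from here along x.
- clamp (a joint): Angle of the clamp, rad: 0 = arm swung aside, grows clockwise seen from above, stop at 1.4 = arm pointing at the mouth's centre. Starts at 0 to 0.12. Stiff (0.2 N m of friction); stays where it is left. The key has about 0.18 rad of play either way in the socket.
- tkey: Steel T-key, 140 g: 12 mm square shank (sides along x and y) 40 mm long, last 3 mm tapered; above it a flat crosswise handle 60 mm (along x) x 12 mm (along y) x 26 mm tall, reaching to 66 mm. Origin: lower end of the shank, on its axis; z up to the handle. Stands loosely at first, 30 mm deep in a 14 mm square hole, foot 10 mm above the table.
- key_handle (a point): Centre of the T-key's handle, 53 mm above the shank's lower end; axes as the key's.
- keystand: Fixed wooden stand 60 x 60 x 40 mm with the key's square hole in its middle. Origin: centre of its underside.
- slipjar: Bystander: lidded jar 64 mm across, 90 mm tall. Origin: centre of its foot.
- mug: Bystander: blue mug 76 mm across, 85 mm tall. Origin: centre of its foot.

How it is judged:
By the outcome, as a careful person would: the job done as asked, in the order asked, and still so for the second after the job is handed in, with the robot touching nothing.
It also fails if it takes over 61 s, if anything falls off the work surface, if the arm or the gripper's body presses on something with over 40 N, if the wrist force passes 120 N, or if a joint passes its speed limit or range.

ROBOT

A 6-joint arm with a two-finger parallel gripper is mounted at the origin on the work surface. World frame = base frame: x ahead of the robot, y to its left, z up, the work surface at z = 0. Lengths are in m, angles in degrees, forces in N, time in s.
With the tool pointing down it reaches from about 0.3 to 0.825 m from the base axis. Payload 5.4 kg.
Tool frame: the origin (TCP) lies midway between the tips of the shut fingers; the grasp point (between the pads) lies 19 mm behind it; z points along the fingers, y is the direction in which the jaws open and shut (so a half turn about z gives the same grasp; the last joint's range is limited). The gripper opens to 92 mm and grips with 3 to 60 N. Pads are 20 mm wide; open, the fingers measure 128 mm over their backs; the gripper's body (75 mm by 189 mm) begins 69 mm behind the grasp point.
Start: joints at [58.665, 9.076, 91.501, -0, 79.423, -12.038], TCP at [0.19, 0.543, 0.215] pointing down, gripper open.
Joint ranges: [-166.64, 166.64], [-54.1, 131.32], [10.49, 154.53], [-73.88, 253.88], [9.74, 151.15], [-171.62, 171.62]. Speed limits (degrees/s): [147.25, 147.25, 180, 180, 180, 180].

INTERFACE

Orientations are given as a 3x3 rotation matrix whose columns are the frame's x, y, z axes.
In Python, from station import ctrl gives the robot as it stands.
- The arm moves only by the tool drive_tool, never from a script. Its argument "deltas" is a list that holds one entry, the list of rows, each a list of 7 numbers: the shift along the world's x, y, z in cm, then the turn, a rotation vector about the world's x, y, z in rad, then the opening, from 0 (shut) to 1 (fully open). In form: [[[tx, ty, tz, ax, ay, az, gripper], ...]]. A call has exactly 10 rows; each row is the pose to reach, as a shift and turn from the pose commanded when the call began; what a row does not reach only later rows make up. A row lasts 1/8 s, in which the tool goes at most 62.5 mm and 10.7 degrees, less where a joint would pass 70% of its speed; a pose out of reach is approached as far as the arm can. A call with a gripper value outside its range is refused whole. The fingers move at their own pace and stop on an object; "force" is the grip in N (left out, the last holds). Time passes only in rows, so rows that repeat a pose let the fingers close, or fill a call up. It gives the time, the measured TCP pose, the force and the opening at its end, in the units of the state.
- ctrl.get_state(): the state, without advancing time (a new reading comes with each control period).
- ctrl.read_camera(name): name is "scene" or "top" or "wrist"; returns the picture (420x560x3 uint8, red, green, blue); there is no depth.
- ctrl.calibration(name): a dict with "vertical_fov" (degrees; the focal length in pixels is half the picture's height over the tangent of half this angle, whatever the lens; pixels are square), "cx", "cy" (the principal point, pixels), "dist" ([k1, k2, p1, p2, k3] as OpenCV has them; the pictures are not rectified), "eye" and "rotation" of the camera in the world. Camera axes: x right, y down, z forward; pixel columns grow to the right and rows downward; lengths in m; the calibration is good to about 2 mm. A picture is of the moment at which its call begins: read the wrist's pose just before it. calibration takes no time and is no camera call; for the wrist camera it gives the pose at the moment of the call.
- ctrl.finish_job(): hands the job in, once; it reports no verdict.
The state is a dict: "t": time; "joint_positions": joint angles; "joint_vel": joint speeds; "effort": joint torques, N m; "eef_pos": TCP position; "tool_rot": TCP orientation; "force": force on the tool from outside, world axes, zero at the start; "torque": the same for the moment, N m; "width": finger opening in m.
Only numpy, scipy, OpenCV 4.12 (cv2) and the standard library are available. Lean on these libraries where they do the work, as an engineer would, in place of code of your own. Each camera call takes 0.05 s, during which the arm holds its last target.

## Working session

There is one attempt and no reset: what is moved stays moved. The work goes in short steps, Python scripts to look and compute and a tool call to move; the robot and the scene stay as the last step left them, time stands still between calls to the robot, and variables do not carry over. Pictures are saved under pics/ and viewed, and the job is handed in when it is done.

Besides the shell and the picture viewer there is one more tool, called as name([rows], argument=value, ...), one row to a line, values as JSON. drive_tool: Moves the arm, as the interface text tells. Its arguments: {"type":"object","properties":{"deltas":{"type":"array","items":{"type":"array","items":{"type":"array","items":{"type":"number"}}}},"force":{"type":"number"}},"required":["deltas"]}

```bash
ls; mkdir -p pics; python3 - <<'E'
from station import ctrl
import cv2
s=ctrl.get_state();print(s)
for n in ["scene","top","wrist"]:
    print(n,ctrl.calibration(n))
    cv2.imwrite(f"pics/{n}0.png",ctrl.read_camera(n)[:,:,::-1])
E
```

```text
pics
{'t': 0.0, 'joint_positions': array([ 5.86654054e+01,  9.11290554e+00,  9.15722572e+01,  1.05091791e-04,
        7.94236315e+01, -1.20388353e+01]), 'joint_vel': array([-0.04392443, -0.0036157 ,  0.06993511, -0.00721341,  0.07068863,
       -0.04730366]), 'effort': array([-1.32194427e-04, -3.85569620e+01, -3.22108269e+01,  7.01869000e-02,
        3.78841453e-02, -1.58623507e-04]), 'eef_pos': array([0.18969753, 0.54213623, 0.2136157 ]), 'tool_rot': array([[-9.43825104e-01,  3.30443937e-01, -9.88990942e-04],
       [ 3.30445178e-01,  9.43823796e-01, -1.62092694e-03],
       [ 3.97807706e-04, -1.85667882e-03, -9.99998197e-01]]), 'force': array([ 0.14222436, -0.07194811,  0.10998592]), 'torque': array([-0.02646615, -0.01976245, -0.01649517]), 'width': 0.09180933306155195}
scene {'vertical_fov': 53.693665994080135, 'cx': 281.0435000034736, 'cy': 214.87265540465003, 'dist': array([-0.05803871,  0.        ,  0.        ,  0.        ,  0.        ]), 'eye': array([0.8896313 , 0.55221405, 0.82774999]), 'rotation': array([[-0.8163156 ,  0.42952073, -0.3861875 ],
       [ 0.57759846,  0.60357
[... 167 characters left out ...]
: array([-0.12704774,  0.        ,  0.        ,  0.        ,  0.        ]), 'eye': array([0.29737586, 0.03356642, 1.29324185]), 'rotation': array([[-0.02353019, -0.98185806,  0.18815177],
       [-0.99964617,  0.02077279, -0.01661388],
       [ 0.01240404, -0.18847613, -0.98199943]])}
wrist {'vertical_fov': 60.7872415915563, 'cx': 276.54614091132487, 'cy': 206.3176756838845, 'dist': array([-0.0523003,  0.       ,  0.       ,  0.       ,  0.       ]), 'eye': array([0.11423824, 0.56827683, 0.38317572]), 'rotation': array([[ 3.30299287e-01,  9.05752441e-01,  2.65546410e-01],
       [ 9.43876238e-01, -3.16909160e-01, -9.30925934e-02],
       [-1.64753989e-04,  2.81391364e-01, -9.59593077e-01]])}
```

View pics/top0.png

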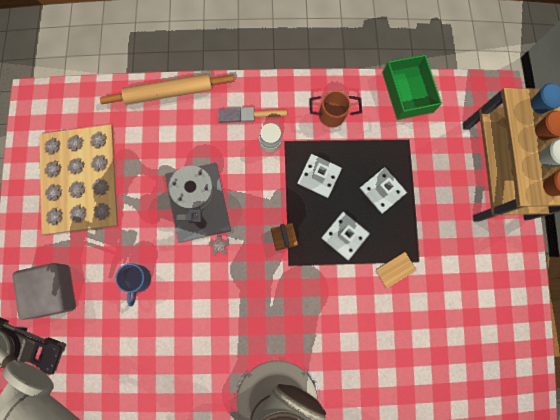

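View pics/scene0.png

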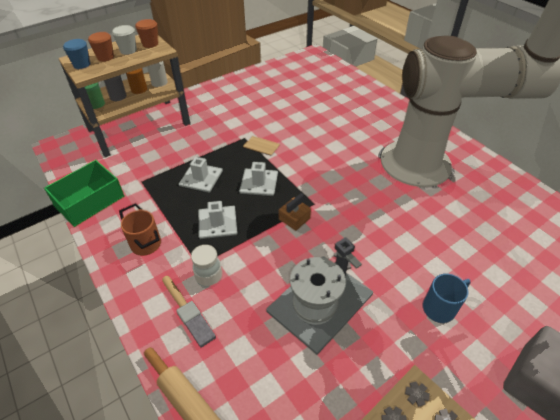

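View pics/wrist0.png

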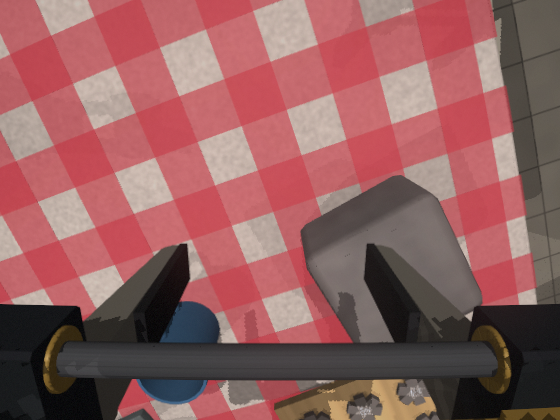

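The top view shows the extruder at about (193,195) with its clamp block at (196,212), three flanges at about (320,175), (383,188) and (346,235), and the key stand at (285,236). I'll enlarge these.

```bash
cat > h.py <<'E'
import numpy as np, cv2
def K(c):
    f=210/np.tan(np.radians(c["vertical_fov"]/2)); return np.array([[f,0,c["cx"]],[0,f,c["cy"]],[0,0,1]])
def ray2plane(c,uv,z):
    p=cv2.undistortPoints(np.array(uv,float).reshape(-1,1,2),K(c),np.array(c["dist"])).reshape(-1,2)
    d=np.c_[p,np.ones(len(p))]@np.array(c["rotation"]).T
    e=np.array(c["eye"]); z=np.broadcast_to(z,(len(p),))
    return e+d*((z-e[2])/d[:,2])[:,None]
def proj(c,P):
    R=np.array(c["rotation"]); t=-R.T@np.array(c["eye"])
    return cv2.projectPoints(np.array(P,float).reshape(-1,1,3),cv2.Rodrigues(R.T)[0],t,K(c),np.array(c["dist"]))[0].reshape(-1,2)
def crop(src,dst,x0,y0,w,h,s):
    im=cv2.imread(src)[y0:y0+h,x0:x0+w]
    im=cv2.resize(im,None,fx=s,fy=s,interpolation=cv2.INTER_CUBIC)
    cv2.imwrite(dst,im)
E
python3 - <<'E'
from h import *
crop("pics/top0.png","pics/t_fl.png",265,140,150,120,5)
crop("pics/top0.png","pics/t_ex.png",155,150,90,100,6)
crop("pics/scene0.png","pics/s_ex.png",265,225,120,130,4)
crop("pics/scene0.png","pics/s_fl.png",170,135,150,110,5)
E
```

```text
(no output)
```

View pics/t_fl.png

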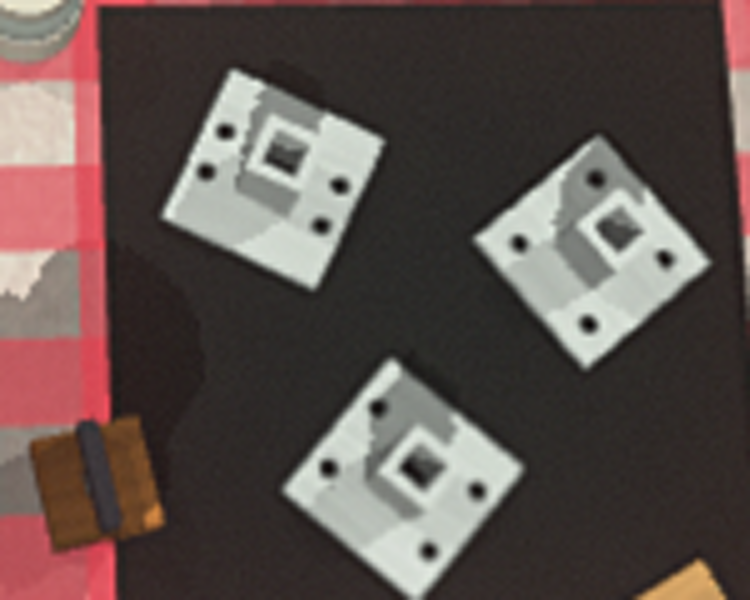

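View pics/t_ex.png

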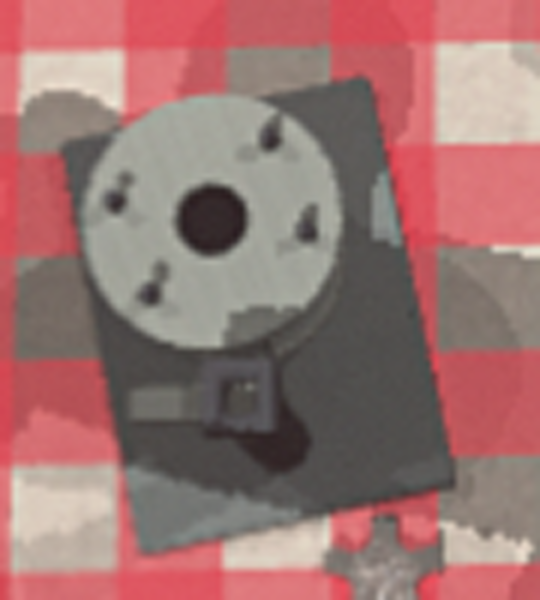

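View pics/s_ex.png

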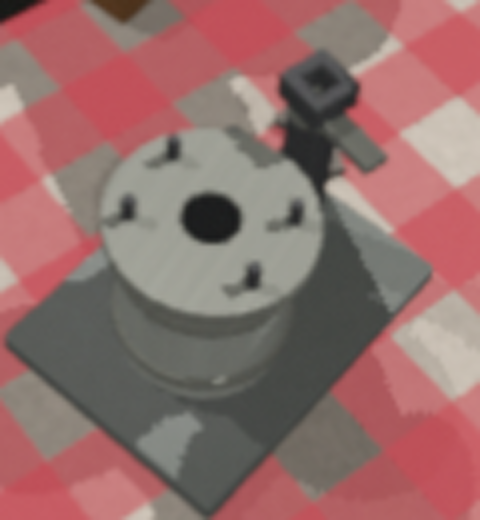

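View pics/s_fl.png

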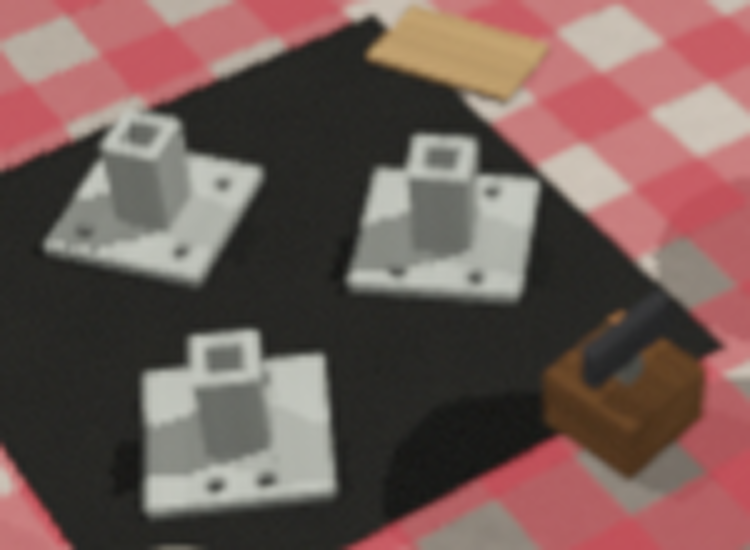

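```bash
python3 - <<'E'
from h import *
from station import ctrl
T=ctrl.calibration("top");S=ctrl.calibration("scene")
def src(p,x0,y0,s): return (np.array(p,float)+.5)/s-.5+[x0,y0]
np.set_printoptions(precision=4,suppress=True)
def rep(n,P):
    print(n,P.mean(0));print(P[:,:2])
a=ray2plane(T,src([(393,357),(524,467),(417,600),(282,490)],265,140,5),.008);rep("a corners",a)
d=a[1]-a[0];print(np.degrees(np.arctan2(d[1],d[0])),np.linalg.norm(d),np.linalg.norm(a[2]-a[1]))
h=ray2plane(T,src([(378,408),(328,467),(477,490),(428,551)],265,140,5),.008);rep("a holes",h)
n=ray2plane(T,src([(424,428),(456,467),(418,508),(382,468)],265,140,5),.063);rep("nozzle",n)
k=ray2plane(T,src([(30,445),(135,418),(165,522),(56,552)],265,140,5),.04);rep("stand",k)
hd=ray2plane(T,src([(90,422),(110,528)],265,140,5),.076);rep("handle",hd);d=hd[1]-hd[0];print(np.degrees(np.arctan2(d[1],d[0])))
m=ray2plane(T,src([(83,222),(342,222),(212,95),(212,349)],155,150,6),.12);rep("mouth top",m)
m=ray2plane(S,src([(98,220),(325,210),(213,127),(213,318)],265,225,4),.12);rep("mouth scene",m)
for z in (.12,):
  m=ray2plane(T,src([(115,200),(150,292),(308,228),(271,138)],155,150,6),z);rep("stud base top",m)
  m=ray2plane(S,src([(128,216),(172,158),(296,220),(252,285)],265,225,4),z);rep("stud base scene",m)
s=ray2plane(T,src([(205,368),(272,358),(278,428),(210,438)],155,150,6),.156);rep("block",s)
s=ray2plane(S,src([(280,85),(320,50),(358,85),(318,112)],265,225,4),.156);rep("block scene",s)
f=ray2plane(T,src([(62,147),(370,78),(455,487),(143,555)],155,150,6),.006);rep("foot",f)
E
```

```text
a corners [ 0.4402 -0.2032  0.008 ]
[[ 0.5087 -0.2004]
 [ 0.4447 -0.2712]
 [ 0.3723 -0.2068]
 [ 0.4352 -0.1343]]
-132.14378232433 0.09546512575551303 0.09687839612472585
a holes [ 0.4398 -0.2023  0.008 ]
[[ 0.48   -0.1904]
 [ 0.4475 -0.1606]
 [ 0.4325 -0.2438]
 [ 0.3992 -0.2143]]
nozzle [ 0.4394 -0.2018  0.063 ]
[[ 0.4608 -0.2051]
 [ 0.4393 -0.2213]
 [ 0.4179 -0.1996]
 [ 0.4398 -0.1813]]
stand [ 0.4374 -0.0297  0.04  ]
[[ 0.4595  0.0058]
 [ 0.473  -0.0517]
 [ 0.416  -0.066 ]
 [ 0.4012 -0.0068]]
handle [ 0.4382 -0.0298  0.076 ]
[[ 0.4663 -0.0254]
 [ 0.4101 -0.0342]]
-171.05602910513014
mouth top [0.563  0.2132 0.12  ]
[[0.5639 0.2692]
 [0.5615 0.1571]
 [0.6193 0.2138]
 [0.5072 0.2128]]
mouth scene [0.561  0.2127 0.12  ]
[[0.6093 0.1807]
 [0.512  0.2428]
 [0.5256 0.1689]
 [0.5971 0.2583]]
stud base top [0.5661 0.2137 0.12  ]
[[0.5734 0.2555]
 [0.5325 0.2397]
 [0.5591 0.1718]
 [0.5994 0.1879]]
stud base scene [0.5623 0.2134 0.12  ]
[[0.5956 0.1876]
 [0.5555 0.1721]
 [0.5279 0.2388]
 [0.5701 0.2551]]
block [0.48  0.195 0.156]
[[0.4928 0.2101]
 [0.4964 0.1824]
 [0.4672 0.1798]
 [0.4636 0.2079]]
block scene [0.4823 0.198  0.156 ]
[[0.4995 0.1874]
 [0.4676 0.1819]
 [0.4669 0.2107]
 [0.495  0.2118]]
foot [0.5439 0.2093 0.006 ]
[[0.6267 0.3029]
 [0.6572 0.1558]
 [0.4603 0.1169]
 [0.4314 0.2617]]
```

Holes identify flange_a at about (0.440, -0.203), yaw about -42°. The mouth is at about (0.562, 0.213), with the stud pattern at about 21°. I'll move over the extruder for a close wrist view.

drive_tool([
  [[4.5,-4,1.5,0,0,-0.05,0.65],[9,-8,3,0,0,-0.1,0.65],[13.5,-12,4,0,0,-0.15,0.65],[18,-16,5,0,0,-0.2,0.65],[22.5,-20,6,0,0,-0.25,0.65],[27,-24,6,0,0,-0.3,0.65],[31.5,-28,6,0,0,-0.35,0.65],[35,-31,6,0,0,-0.396,0.65],[37,-33,6,0,0,-0.396,0.65],[37,-33,6,0,0,-0.396,0.65]],
], force=40)

```text
t: 1.4
eef_pos: [0.5607, 0.2112, 0.2738]
tool_rot: [[-0.741, 0.671, -0.001], [0.671, 0.741, -0.0], [0.001, -0.001, -1.0]]
force: [-0.6, 0.0, -0.4]
width: 0.0596
```

```bash
cat > shot.py <<'E'
import sys,json,cv2,numpy as np
from station import ctrl
n,name=sys.argv[1:3]
c=ctrl.calibration(n); im=ctrl.read_camera(n)
cv2.imwrite(f"pics/{name}.png",im[:,:,::-1])
json.dump({k:np.array(v).tolist() for k,v in c.items()},open(f"pics/{name}.json","w"))
s=ctrl.get_state();np.set_printoptions(precision=4,suppress=True)
print(s["t"],s["eef_pos"],s["force"],s["width"],s["joint_vel"].max()); print(s["tool_rot"])
E
python3 shot.py wrist w1
```

```text
1.45 [0.5599 0.2124 0.274 ] [-0.2452  0.4074 -0.2585] 0.06002812890115416 1.8703705310908572
[[-0.7424  0.6699 -0.0013]
 [ 0.6699  0.7424  0.0002]
 [ 0.0011 -0.0007 -1.    ]]
```

View pics/w1.png

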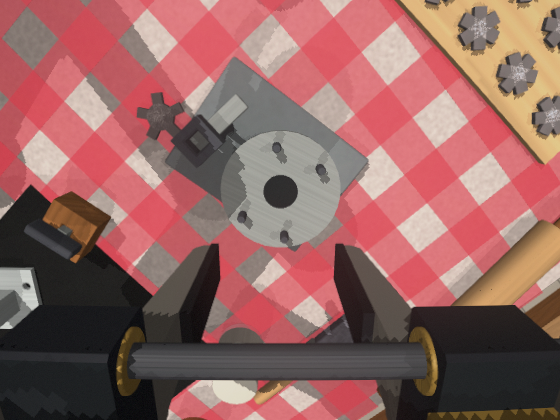

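The wrist view shows the mouth at (281,190) with all four studs visible, the clamp block at (198,143) and the key at (62,235). I'll enlarge it.

```bash
python3 - <<'E'
from h import *
crop("pics/w1.png","pics/w1a.png",215,120,132,132,6)
crop("pics/w1.png","pics/w1b.png",160,80,100,95,6)
E
```

```text
(no output)
```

View pics/w1a.png

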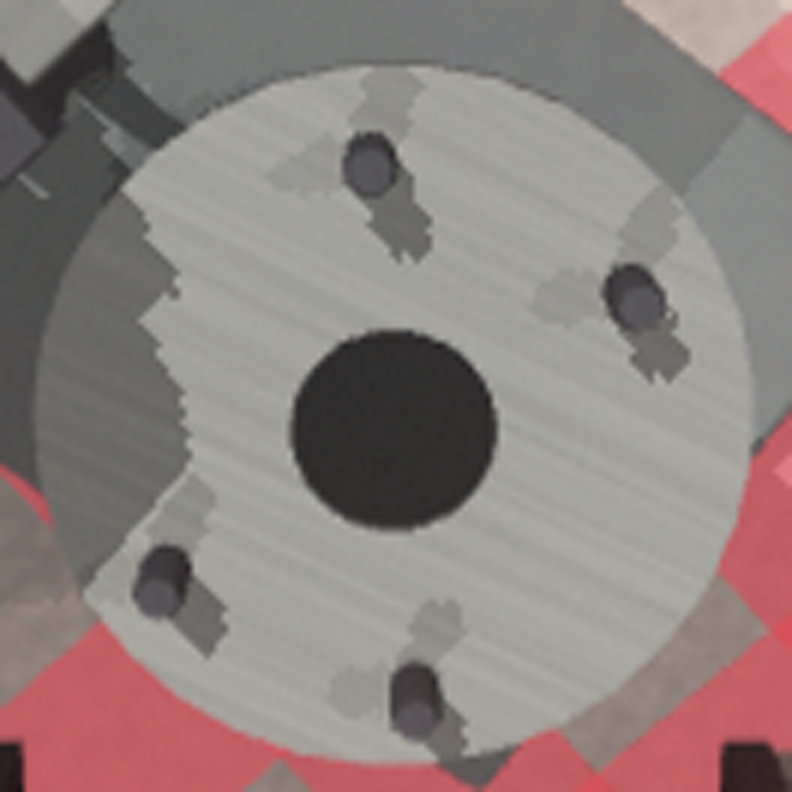

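View pics/w1b.png

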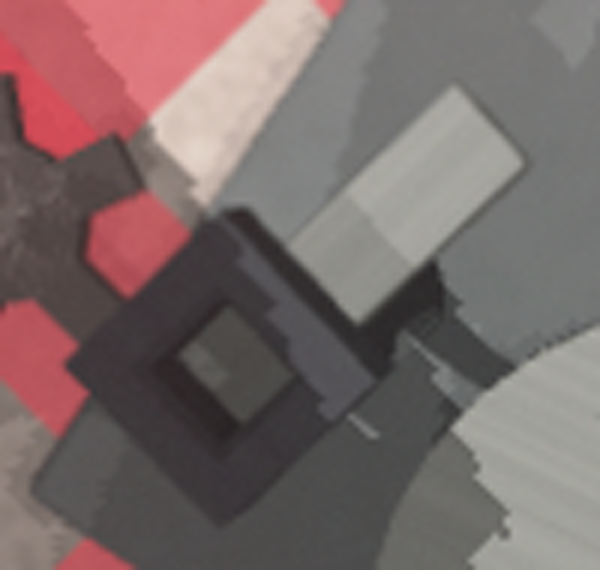

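```bash
python3 - <<'E'
from h import *
import json
c=json.load(open("pics/w1.json"))
np.set_printoptions(precision=4,suppress=True)
def src(p,x0,y0,s): return (np.array(p,float)+.5)/s-.5+[x0,y0]
st=ray2plane(c,src([(371,165),(641,299),(159,597),(416,713)],215,120,6),.136)
print(st[:,:2],st.mean(0))
A=lambda d:np.degrees(np.arctan2(d[1],d[0]))
for i,j in [(0,1),(2,3),(0,2),(1,3)]: d=st[j]-st[i];print(i,j,np.linalg.norm(d)*1e3,A(d))
im=cv2.imread("pics/w1.png")
r=ray2plane(c,src([(35,410),(755,425),(392,63),(395,763)],215,120,6),.12);print("ring",r[:,:2],r.mean(0), (r.max(0)+r.min(0))/2)
ho=ray2plane(c,src([(290,430),(498,430),(394,329),(394,530)],215,120,6),.12);print("hole",ho.mean(0))
b=ray2plane(c,src([(68,365),(237,207),(378,378),(222,525)],160,80,6),.156);print("block",b[:,:2],b.mean(0))
for i in range(4): d=b[(i+1)%4]-b[i];print(np.linalg.norm(d)*1e3,A(d))
a=ray2plane(c,src([(292,245),(457,85),(526,162),(360,325)],160,80,6),.138);print("arm",A(a[1]-a[0]),A(a[2]-a[3]))
s=ray2plane(c,src([(225,302),(300,378),(228,443),(160,365)],160,80,6),.156);print("sock",s.mean(0))
k=ray2plane(c,[(26,222),(84,250)],.076);print("key",k)
E
```

```text
[[0.5289 0.2393]
 [0.5695 0.2554]
 [0.5555 0.1722]
 [0.5954 0.1884]] [0.5623 0.2138 0.136 ]
0 1 43.61308716429116 21.60395527559904
2 3 43.100796796722705 22.14833837973971
0 2 72.18704729032639 -68.41016917176981
1 3 71.77951036511797 -68.82072611458281
ring [[0.5234 0.1742]
 [0.6    0.2553]
 [0.5213 0.2504]
 [0.6045 0.1762]] [0.5623 0.214  0.12  ] [0.5629 0.2148 0.12  ]
hole [0.5631 0.2132 0.12  ]
block [[0.4666 0.1822]
 [0.4674 0.2135]
 [0.4957 0.2116]
 [0.4955 0.1821]] [0.4813 0.1973 0.156 ]
31.256000631991846 88.42175471123589
28.319250079545647 -3.813854803273578
29.509108387852386 -90.28064568056985
28.973229049971795 179.70678682499423
arm 89.9396577427456 90.77160550064008
sock [0.4817 0.1974 0.156 ]
key [[ 0.4075 -0.0267  0.076 ]
 [ 0.4735 -0.0031  0.076 ]]
```

drive_tool([
  [[-1.5,-5.2,-0.5,0,0,0,0.65],[-3,-10.4,-1,0,0,0,0.65],[-4.5,-15.6,-2,0,0,0,0.65],[-6,-20.8,-3,0,0,0,0.65],[-7.5,-26,-4,0,0,0,0.65],[-9,-31.2,-5.5,0,0,0,0.65],[-10.5,-36.4,-7,0,0,0,0.65],[-12,-41.5,-8.5,0,0,0,0.65],[-12,-41.5,-8.5,0,0,0,0.65],[-12,-41.5,-8.5,0,0,0,0.65]],
])

```text
t: 2.7
eef_pos: [0.4403, -0.201, 0.1898]
tool_rot: [[-0.744, 0.668, 0.0], [0.668, 0.744, 0.001], [0.0, 0.001, -1.0]]
force: [-0.4, 0.2, 0.5]
width: 0.0593
```

```bash
python3 shot.py wrist w2
```

```text
2.75 [ 0.4406 -0.2008  0.1901] [ 0.4322 -0.2002  1.4824] 0.059470955639593745 0.5140033339218927
[[-0.7446  0.6675  0.0008]
 [ 0.6675  0.7446  0.0002]
 [-0.0005  0.0006 -1.    ]]
```

View pics/w2.png

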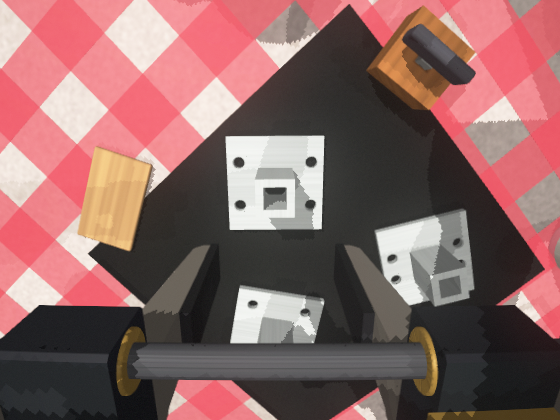

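The wrist view shows flange_a between the jaws' line at (275,183), nearly aligned. Its holes are at (239,162), (311,161), (240,205) and (310,205), with the nozzle top at about (276,198). I'll enlarge it.

```bash
python3 - <<'E'
from h import *
crop("pics/w2.png","pics/w2a.png",220,130,110,105,7)
crop("pics/w2.png","pics/w2k.png",360,0,125,115,6)
E
```

```text
(no output)
```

View pics/w2a.png

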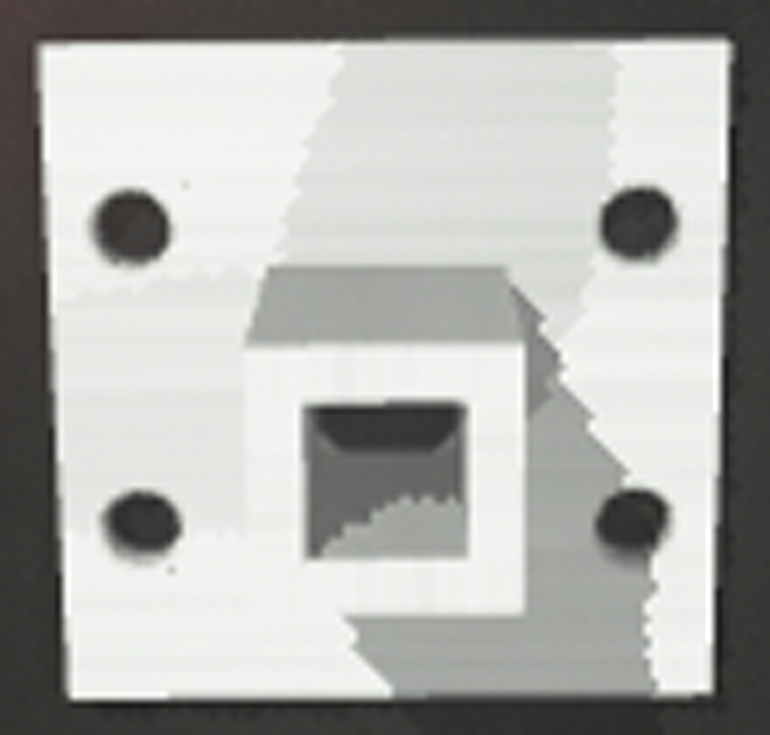

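View pics/w2k.png

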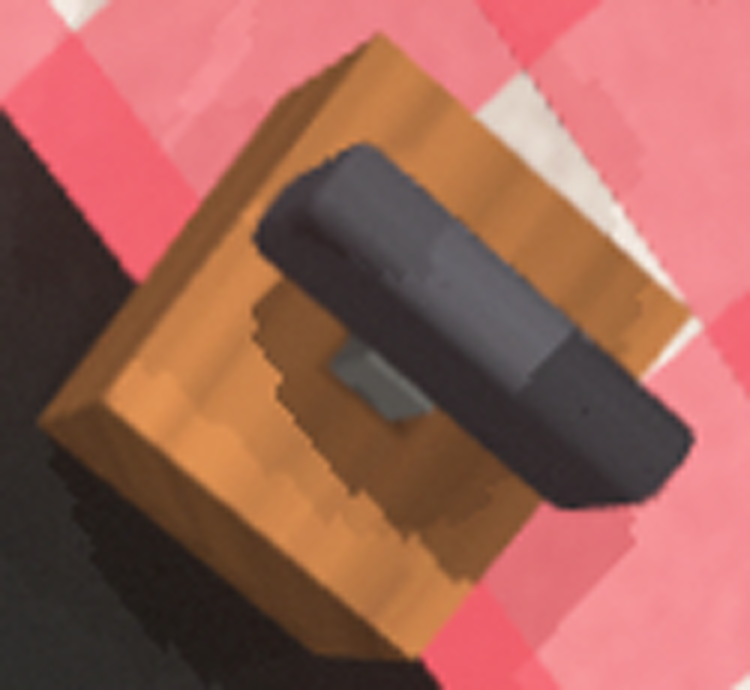

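```bash
python3 - <<'E'
from h import *
import json
c=json.load(open("pics/w2.json"))
np.set_printoptions(precision=4,suppress=True)
def src(p,x0,y0,s): return (np.array(p,float)+.5)/s-.5+[x0,y0]
A=lambda d:np.degrees(np.arctan2(d[1],d[0]))
def rep(n,p,x0,y0,s,z):
    P=ray2plane(c,src(p,x0,y0,s),z);print(n,P.mean(0),[ (round(np.linalg.norm(P[(i+1)%len(P)]-P[i])*1e3,1),round(A(P[(i+1)%len(P)]-P[i]),1)) for i in range(len(P))])
rep("corners",[(38,43),(732,40),(714,693),(70,697)],220,130,7,.008)
rep("holes",[(132,228),(639,224),(633,525),(143,523)],220,130,7,.008)
rep("nozzle",[(244,343),(525,342),(525,613),(245,612)],220,130,7,.063)
rep("handle",[(363,143),(690,435),(645,502),(310,200)],360,0,6,.076)
rep("stand",[(380,32),(698,320),(418,658),(104,403)],360,0,6,.04)
E
```

```text
corners [ 0.4391 -0.2019  0.008 ] [(np.float64(96.1), np.float64(48.3)), (np.float64(95.9), np.float64(-41.4)), (np.float64(95.9), np.float64(-131.6)), (np.float64(96.1), np.float64(138.7))]
holes [ 0.4386 -0.2018  0.008 ] [(np.float64(71.5), np.float64(48.5)), (np.float64(44.2), np.float64(-41.6)), (np.float64(71.5), np.float64(-132.2)), (np.float64(43.3), np.float64(138.5))]
nozzle [ 0.4389 -0.2022  0.063 ] [(np.float64(33.9), np.float64(48.3)), (np.float64(34.3), np.float64(-41.1)), (np.float64(34.8), np.float64(-132.2)), (np.float64(34.1), np.float64(137.3))]
handle [ 0.4376 -0.0306  0.076 ] [(np.float64(56.3), np.float64(11.9)), (np.float64(9.6), np.float64(-72.2)), (np.float64(58.2), np.float64(-168.7)), (np.float64(9.0), np.float64(95.9))]
stand [ 0.4389 -0.0297  0.04  ] [(np.float64(61.1), np.float64(11.8)), (np.float64(59.0), np.float64(-79.0)), (np.float64(59.6), np.float64(-167.3)), (np.float64(59.9), np.float64(102.5))]
```

drive_tool([
  [[-0.1,0,-4,0,0,0,0.65],[-0.1,0,-8,0,0,0,0.65],[-0.1,0,-12,0,0,0,0.65],[-0.1,0,-15,0,0,0,0.65],[-0.1,0,-16.2,0,0,0,0.65],[-0.1,0,-16.2,0,0,0,0.65],[-0.1,0,-16.2,0,0,0,0.3],[-0.1,0,-16.2,0,0,0,0.3],[-0.1,0,-16.2,0,0,0,0.3],[-0.1,0,-16.2,0,0,0,0.3]],
], force=50)

```text
t: 4.0
eef_pos: [0.4397, -0.2027, 0.0285]
tool_rot: [[-0.743, 0.669, 0.001], [0.669, 0.743, -0.001], [-0.001, 0.0, -1.0]]
force: [0.0, 2.0, 5.4]
width: 0.0337
```

drive_tool([
  [[0,0,3,0,0,0,0.2],[0,0,8,0,0,0,0.2],[0.5,1.5,13,0,0,0.1,0.2],[2,6.5,17,0,0,0.26,0.2],[3.5,12,17,0,0,0.42,0.2],[5,17.5,17,0,0,0.58,0.2],[6.7,23,17,0,0,0.74,0.2],[8.4,28.5,17,0,0,0.9,0.2],[10,34,17,0,0,1.05,0.2],[11.5,38.5,17,0,0,1.108,0.2]],
])

```text
t: 5.25
eef_pos: [0.5533, 0.1847, 0.1961]
tool_rot: [[-0.929, -0.37, -0.003], [-0.37, 0.929, -0.0], [0.003, 0.001, -1.0]]
force: [-0.3, -0.7, -2.7]
width: 0.0341
```

drive_tool([
  [[0.9,3.2,0,0,0,0,0.2],[0.9,3.2,0,0,0,0,0.2],[0.9,3.2,0,0,0,0,0.2],[0.9,3.2,-1,0,0,0,0.2],[0.9,3.2,-1.5,0,0,0,0.2],[0.9,3.2,-1.5,0,0,0,0.2],[0.9,3.2,-1.5,0,0,0,0.2],[0.9,3.2,-1.5,0,0,0,0.2],[0.9,3.2,-1.5,0,0,0,0.2],[0.9,3.2,-1.5,0,0,0,0.2]],
])

```text
t: 6.5
eef_pos: [0.5631, 0.2147, 0.1827]
tool_rot: [[-0.93, -0.366, 0.0], [-0.366, 0.93, 0.0], [-0.0, -0.0, -1.0]]
force: [0.1, -0.5, -3.9]
width: 0.0339
```

```bash
python3 shot.py wrist w3; python3 shot.py scene s3; python3 - <<'E'
from h import *
crop("pics/s3.png","pics/s3a.png",250,190,150,150,4)
E
```

```text
6.55 [0.5631 0.2147 0.1827] [ 0.5477 -0.5457 -3.9467] 0.03423146479737333 0.17098937637463427
[[-0.9304 -0.3665  0.0001]
 [-0.3665  0.9304 -0.    ]
 [-0.0001 -0.0001 -1.    ]]
6.6 [0.563  0.2147 0.1826] [-0.1971 -0.2792 -3.8793] 0.03371973033592738 0.06578347581810717
[[-0.9304 -0.3665  0.    ]
 [-0.3665  0.9304  0.    ]
 [-0.     -0.     -1.    ]]
```

View pics/w3.png

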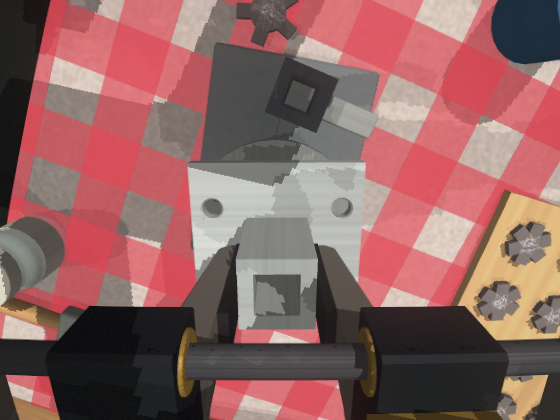

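View pics/s3a.png

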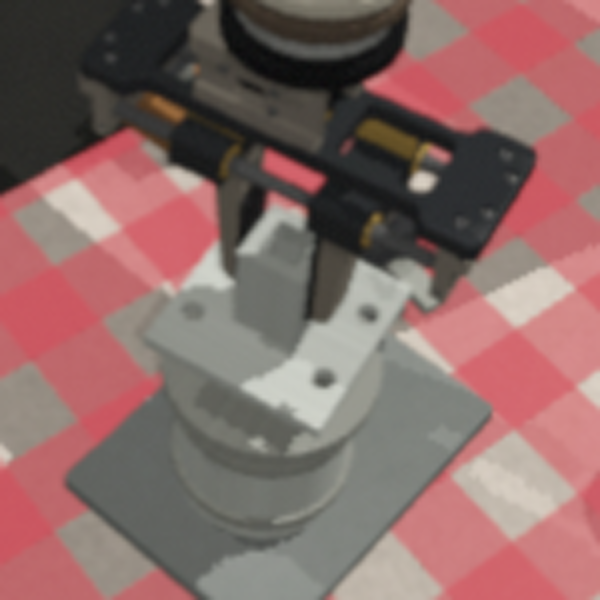

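The wrist view shows the held flange level, with its near holes at about (213,208) and (342,207). I'll check the hole positions before lowering.

```bash
python3 - <<'E'
from h import *
import json
c=json.load(open("pics/w3.json"))
np.set_printoptions(precision=4,suppress=True)
crop("pics/w3.png","pics/w3a.png",180,150,195,90,4)
def src(p,x0,y0,s): return (np.array(p,float)+.5)/s-.5+[x0,y0]
A=lambda d:np.degrees(np.arctan2(d[1],d[0]))
P=ray2plane(c,[(189.,162.5),(365.,162.5)],.1625);print(P,np.linalg.norm(P[1]-P[0]),A(P[1]-P[0]))
H=ray2plane(c,[(213.,208),(342.,207.)],.1625);print(H,np.linalg.norm(H[1]-H[0]),A(H[1]-H[0]))
x=np.array([np.cos(np.radians(21.5)),np.sin(np.radians(21.5))])
print("center from edge",P.mean(0)[:2]+.048*x,"from holes",H.mean(0)[:2]+.022*x)
E
```

```text
[[0.5348 0.1532 0.1625]
 [0.5003 0.2408 0.1625]] 0.0941634386010196 111.50090661844688
[[0.5542 0.1733 0.1625]
 [0.5275 0.2395 0.1625]] 0.07142793975205254 111.95403832509967
center from edge [0.5622 0.2146] from holes [0.5613 0.2145]
```

View pics/w3a.png

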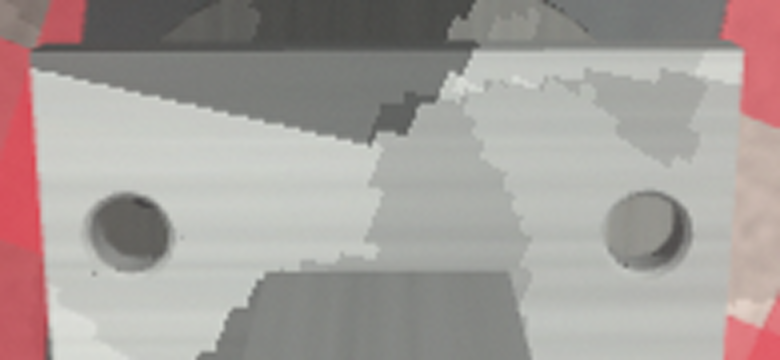

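drive_tool([
  [[0.03,-0.08,0,0,0,0,0.2],[0.03,-0.08,-0.5,0,0,0,0.2],[0.03,-0.08,-1,0,0,0,0.2],[0.03,-0.08,-1.4,0,0,0,0.2],[0.03,-0.08,-1.7,0,0,0,0.2],[0.03,-0.08,-1.9,0,0,0,0.2],[0.03,-0.08,-2.1,0,0,0,0.2],[0.03,-0.08,-2.3,0,0,0,0.2],[0.03,-0.08,-2.3,0,0,0,0.2],[0.03,-0.08,-2.3,0,0,0,0.2]],
])

```text
t: 7.85
eef_pos: [0.5634, 0.2139, 0.1597]
tool_rot: [[-0.93, -0.366, 0.0], [-0.366, 0.93, 0.0], [-0.0, -0.0, -1.0]]
force: [0.1, -0.3, -3.2]
width: 0.0334
```

The studs have entered freely, with no force change. I'll continue to flush.

drive_tool([
  [[0,0,-0.2,0,0,0,0.2],[0,0,-0.4,0,0,0,0.2],[0,0,-0.6,0,0,0,0.2],[0,0,-0.8,0,0,0,0.2],[0,0,-0.95,0,0,0,0.2],[0,0,-1.05,0,0,0,0.2],[0,0,-1.12,0,0,0,0.2],[0,0,-1.18,0,0,0,0.2],[0,0,-1.18,0,0,0,0.2],[0,0,-1.18,0,0,0,0.2]],
])

```text
t: 9.1
eef_pos: [0.5635, 0.2139, 0.1485]
tool_rot: [[-0.93, -0.366, 0.001], [-0.366, 0.93, 0.0], [-0.001, -0.0, -1.0]]
force: [-3.1, -0.9, 3.8]
width: 0.0341
```

Contact at z 0.1485 matches flush (0.120 + 0.0285). I'll release and rise.

drive_tool([
  [[0,0,-1.18,0,0,0,0.6],[0,0,0,0,0,0,0.6],[0,0,0,0,0,0,0.6],[0,0,0,0,0,0,0.6],[0,0,2,0,0,0,0.6],[0,0,5,0,0,0,0.6],[0,0,8,0,0,0,0.6],[0,0,10,0,0,0,0.6],[0,0,10,0,0,0,0.6],[0,0,10,0,0,0,0.6]],
])

```text
t: 10.35
eef_pos: [0.5628, 0.2138, 0.2466]
tool_rot: [[-0.93, -0.366, -0.002], [-0.366, 0.93, -0.0], [0.002, 0.0, -1.0]]
force: [0.1, -0.1, -0.0]
width: 0.0553
```

```bash
python3 shot.py wrist w4; python3 shot.py scene s4; python3 - <<'E'
from h import *
crop("pics/s4.png","pics/s4a.png",250,190,150,150,4)
E
```

```text
10.4 [0.5625 0.2138 0.2462] [ 0.4349 -0.0921  0.1765] 0.05504842120945006 0.2931268803978592
[[-0.9304 -0.3665 -0.0027]
 [-0.3665  0.9304 -0.0004]
 [ 0.0026  0.0006 -1.    ]]
10.45 [0.5625 0.2137 0.2461] [-0.3733 -0.2968 -2.1858] 0.0550870919791026 0.11501795272939026
[[-0.9304 -0.3664 -0.0029]
 [-0.3664  0.9305 -0.0005]
 [ 0.0029  0.0006 -1.    ]]
```

View pics/w4.png

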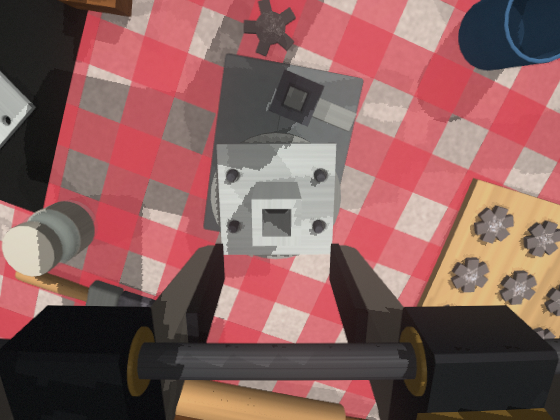

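View pics/s4a.png

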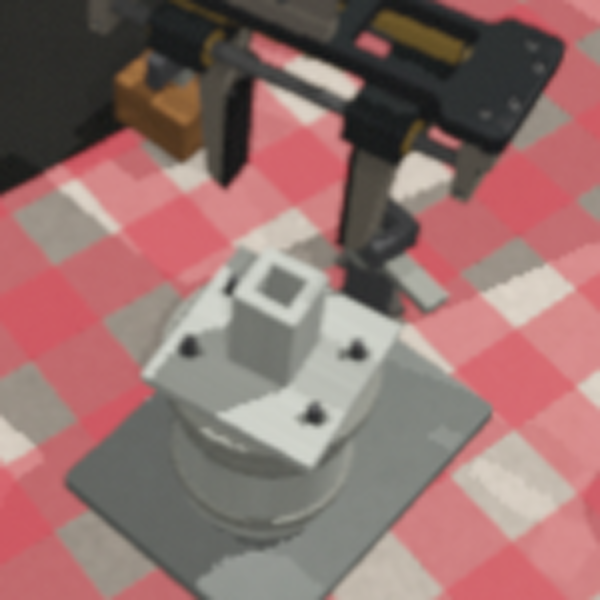

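The flange is seated flush, with stud tips showing in the holes. On to the key.

drive_tool([
  [[-1.5,-3,0,0,0,0,0.5],[-4,-8,0,0,0,-0.05,0.5],[-6.5,-13,-1,0,0,-0.1,0.5],[-9,-18,-3,0,0,-0.15,0.5],[-11.5,-22.5,-6,0,0,-0.171,0.5],[-12.5,-24.4,-9,0,0,-0.171,0.5],[-12.5,-24.4,-9.8,0,0,-0.171,0.5],[-12.5,-24.4,-9.8,0,0,-0.171,0.5],[-12.5,-24.4,-9.8,0,0,-0.171,0.5],[-12.5,-24.4,-9.8,0,0,-0.171,0.5]],
])

```text
t: 11.7
eef_pos: [0.4393, -0.0297, 0.1508]
tool_rot: [[-0.979, -0.204, 0.002], [-0.204, 0.979, -0.001], [-0.002, -0.001, -1.0]]
force: [0.0, 0.1, 0.0]
width: 0.0459
```

```bash
python3 shot.py wrist w5; python3 - <<'E'
from h import *
crop("pics/w5.png","pics/w5a.png",200,120,150,120,5)
E
```

```text
11.75 [ 0.4391 -0.0298  0.1506] [-0.1311  0.4021 -0.5789] 0.04565883347795962 0.44254455068444903
[[-0.979  -0.2039  0.0015]
 [-0.2039  0.979  -0.0005]
 [-0.0013 -0.0008 -1.    ]]
```

View pics/w5a.png

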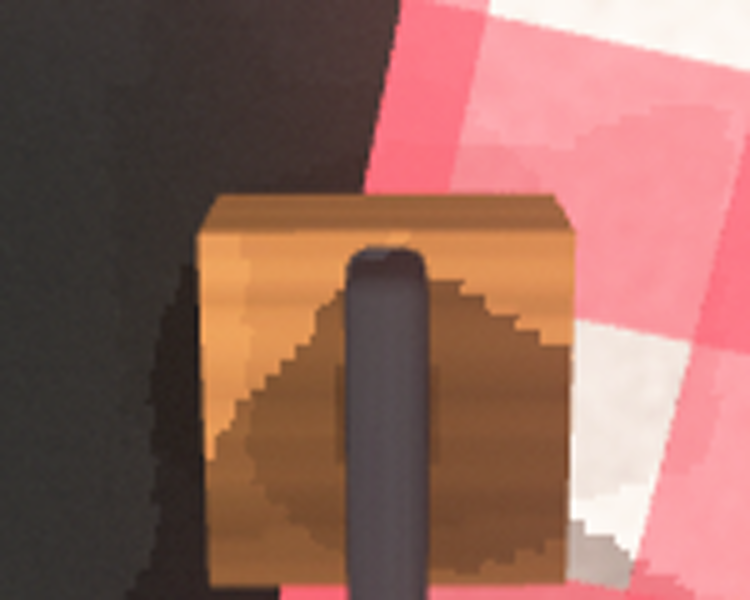

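```bash
python3 - <<'E'
from h import *
import json
np.set_printoptions(precision=4,suppress=True)
def src(p,x0,y0,s): return (np.array(p,float)+.5)/s-.5+[x0,y0]
u=np.array([np.cos(np.radians(11.7)),np.sin(np.radians(11.7))])
c=json.load(open("pics/w5.json"))
P=ray2plane(c,src([(387,272),(387,255),(387,247)],200,120,5),[.076,.074,.072]);print(P[:,:2]+.03*u)
S=ray2plane(c,src([(198,233),(575,232),(210,583),(566,583)],200,120,5),.04);print("stand",S.mean(0))
c=json.load(open("pics/w4.json"))
crop("pics/w4.png","pics/w4a.png",255,55,110,85,6)
E
```

```text
[[ 0.4377 -0.0299]
 [ 0.4358 -0.0303]
 [ 0.435  -0.0305]]
stand [ 0.4382 -0.0297  0.04  ]
```

View pics/w4a.png

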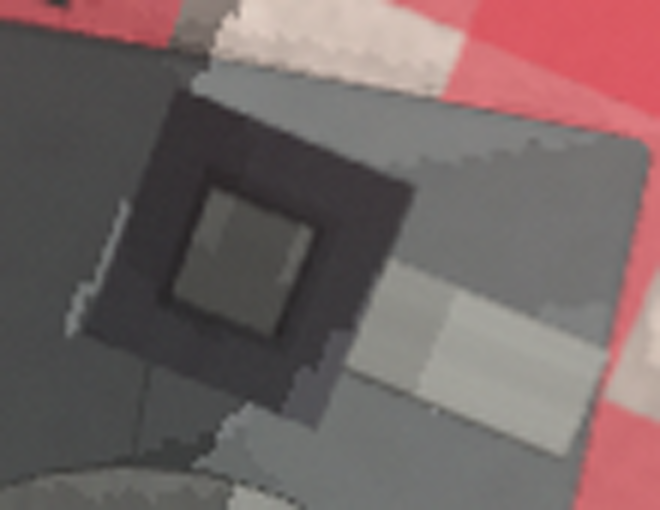

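View pics/w5.png

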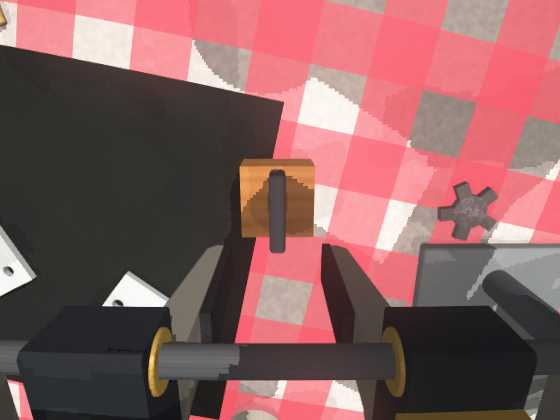

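drive_tool([
  [[-0.05,0,-3,0,0,0,0.5],[-0.05,0,-6,0,0,0,0.5],[-0.05,0,-9,0,0,0,0.5],[-0.05,0,-10.4,0,0,0,0.5],[-0.05,0,-10.4,0,0,0,0.5],[-0.05,0,-10.4,0,0,0,0.05],[-0.05,0,-10.4,0,0,0,0.05],[-0.05,0,-10.4,0,0,0,0.05],[-0.05,0,-10.4,0,0,0,0.05],[-0.05,0,-10.4,0,0,0,0.05]],
], force=55)

```text
t: 13.0
eef_pos: [0.4382, -0.0302, 0.0462]
tool_rot: [[-0.979, -0.203, 0.001], [-0.203, 0.979, -0.0], [-0.001, -0.0, -1.0]]
force: [-0.4, 0.7, 3.5]
width: 0.0118
```

```bash
python3 - <<'E'
from h import *
import json
from station import ctrl
np.set_printoptions(precision=4,suppress=True)
s=ctrl.get_state();print(s["eef_pos"],s["tool_rot"],s["force"],s["torque"],s["width"])
def src(p,x0,y0,s): return (np.array(p,float)+.5)/s-.5+[x0,y0]
A=lambda d:np.degrees(np.arctan2(d[1],d[0]))
c=json.load(open("pics/w4.json"))
b=ray2plane(c,src([(183,90),(414,185),(315,428),(85,330)],255,55,6),.156);print("block",b[:,:2],b.mean(0))
for i in range(4): d=b[(i+1)%4]-b[i];print(np.linalg.norm(d)*1e3,A(d))
a=ray2plane(c,src([(395,258),(610,352),(570,458),(345,367)],255,55,6),.138);print("arm",A(a[1]-a[0]),A(a[2]-a[3]))
E
```

```text
[ 0.4382 -0.0302  0.0462] [[-0.9792 -0.2027  0.0007]
 [-0.2027  0.9792 -0.0002]
 [-0.0006 -0.0004 -1.    ]] [-0.3578  0.6587  3.5292] [ 0.0318  0.0735 -0.023 ] 0.011760699814935195
block [[0.4661 0.182 ]
 [0.4659 0.2107]
 [0.4957 0.2108]
 [0.4952 0.1813]] [0.4807 0.1962 0.156 ]
28.704580584726124 90.36205770287584
29.731411274673892 0.07130486350419316
29.500202238165297 -91.00195908522086
29.04395088875584 178.51104858740348
arm 89.19634468834829 90.38605987791169
```

drive_tool([
  [[0,0,2.5,0,0,0,0.05],[0,0,6.5,0,0,0,0.05],[0,0,11.5,0,0,0,0.05],[0.3,2,16,0,0,-0.05,0.05],[1.2,7,17,0,0,-0.1,0.05],[2.1,12,17,0,0,-0.15,0.05],[3.1,17,17,0,0,-0.208,0.05],[4.25,22,17,0,0,-0.208,0.05],[4.25,22.7,17,0,0,-0.208,0.05],[4.25,22.7,17,0,0,-0.208,0.05]],
])

```text
t: 14.25
eef_pos: [0.4798, 0.1968, 0.2151]
tool_rot: [[-1.0, 0.003, -0.001], [0.003, 1.0, -0.001], [0.001, -0.001, -1.0]]
force: [-0.3, 0.1, -1.0]
width: 0.0115
```

```bash
python3 shot.py wrist w6; python3 shot.py scene s6;python3 - <<'E'
from h import *
crop("pics/w6.png","pics/w6a.png",205,100,150,130,5)
crop("pics/s6.png","pics/s6a.png",270,170,140,130,5)
E
```

```text
14.3 [0.48   0.1962 0.2153] [-0.4977 -0.7531 -1.9474] 0.011794834919565391 0.20413877750282416
[[-1.      0.004  -0.001 ]
 [ 0.004   1.     -0.0007]
 [ 0.001  -0.0007 -1.    ]]
14.35 [0.4801 0.1959 0.2155] [-0.0308 -0.0829 -1.6168] 0.011790053514769205 0.12195730236684903
[[-1.      0.0048 -0.0006]
 [ 0.0048  1.     -0.0006]
 [ 0.0006 -0.0006 -1.    ]]
```

View pics/w6.png

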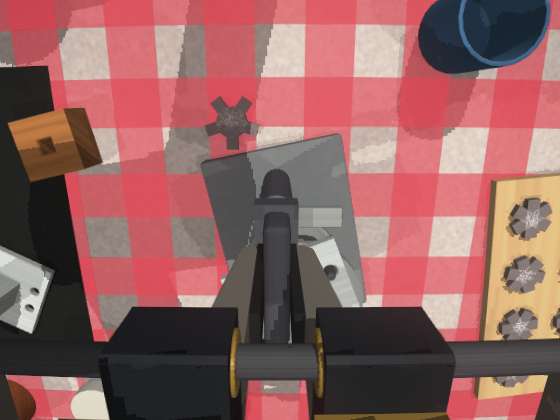

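View pics/w6a.png

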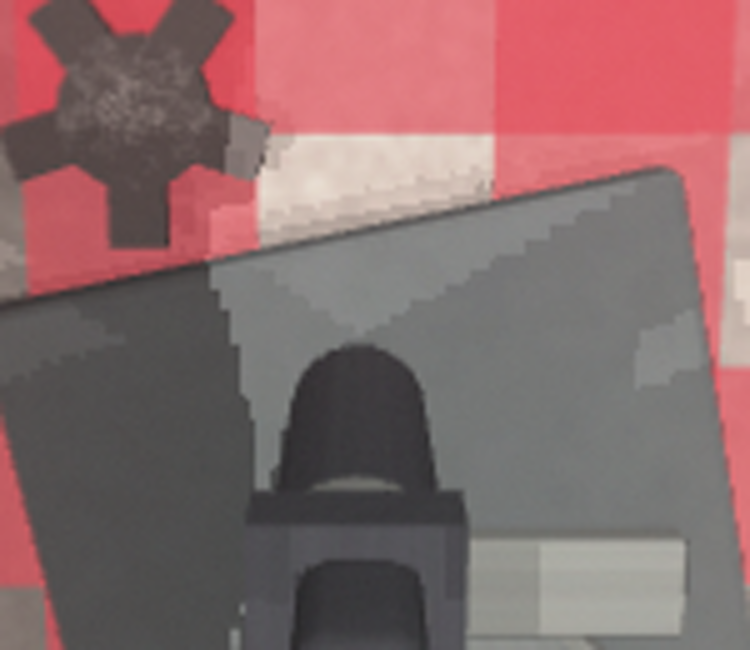

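View pics/s6a.png

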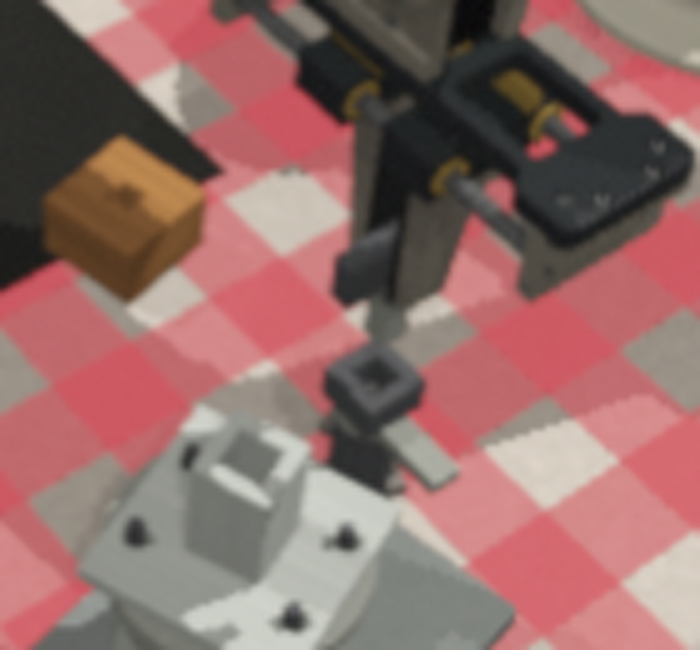

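The key hangs vertical over the socket, laterally centred to within about 0.5 mm. I'll lower it in.

drive_tool([
  [[0.05,0,-1,0,0,0,0.05],[0.05,0,-1.6,0,0,0,0.05],[0.05,0,-2,0,0,0,0.05],[0.05,0,-2.2,0,0,0,0.05],[0.05,0,-2.4,0,0,0,0.05],[0.05,0,-2.6,0,0,0,0.05],[0.05,0,-2.8,0,0,0,0.05],[0.05,0,-3,0,0,0,0.05],[0.05,0,-3,0,0,0,0.05],[0.05,0,-3,0,0,0,0.05]],
])

```text
t: 15.6
eef_pos: [0.4809, 0.1969, 0.1858]
tool_rot: [[-1.0, 0.004, 0.0], [0.004, 1.0, -0.0], [-0.0, -0.0, -1.0]]
force: [-0.1, 0.2, -1.2]
width: 0.0118
```

drive_tool([
  [[0,0,-0.2,0,0,0,0.05],[0,0,-0.4,0,0,0,0.05],[0,0,-0.6,0,0,0,0.05],[0,0,-0.8,0,0,0,0.05],[0,0,-0.95,0,0,0,0.05],[0,0,-1.05,0,0,0,0.05],[0,0,-1.12,0,0,0,0.05],[0,0,-1.12,0,0,0,0.05],[0,0,-1.12,0,0,0,0.05],[0,0,-1.12,0,0,0,0.05]],
])

```text
t: 16.85
eef_pos: [0.4809, 0.1969, 0.1746]
tool_rot: [[-1.0, 0.004, 0.0], [0.004, 1.0, -0.0], [-0.0, -0.0, -1.0]]
force: [-0.4, -0.6, -2.2]
width: 0.0119
```

drive_tool([
  [[0,0,0,0,0,-0.1,0.05],[0,0,0,0,0,-0.2,0.05],[0,0,0,0,0,-0.3,0.05],[0,0,0,0,0,-0.42,0.05],[0,0,0,0,0,-0.54,0.05],[0,0,0,0,0,-0.66,0.05],[0,0,0,0,0,-0.78,0.05],[0,0,0,0,0,-0.9,0.05],[0,0,0,0,0,-1.0,0.05],[0,0,0,0,0,-1.0,0.05]],
], force=60)

```text
t: 18.1
eef_pos: [0.4807, 0.1969, 0.1745]
tool_rot: [[-0.538, 0.843, -0.0], [0.843, 0.538, 0.0], [0.0, -0.0, -1.0]]
force: [0.1, 0.8, -1.6]
width: 0.0115
```

```bash
python3 shot.py wrist w7; python3 shot.py scene s7;python3 - <<'E'
from h import *
from station import ctrl
print(ctrl.get_state()["torque"],ctrl.get_state()["joint_positions"])
crop("pics/s7.png","pics/s7a.png",270,170,140,130,5)
E
```

```text
18.15 [0.4807 0.1969 0.1745] [-0.4478  0.8268 -1.9467] 0.011506813477630861 0.05475899396745465
[[-0.5388  0.8424 -0.0002]
 [ 0.8424  0.5388  0.    ]
 [ 0.0002 -0.0002 -1.    ]]
18.2 [0.4808 0.1969 0.1745] [ 0.1565  0.8835 -3.2599] 0.011613388190230594 0.3039960680683209
[[-0.5387  0.8425 -0.0002]
 [ 0.8425  0.5387  0.    ]
 [ 0.0001 -0.0001 -1.    ]]
[-0.01461881  0.02869994  0.14914724] [ 8.92581267e+00  2.79879923e+00  1.02930691e+02  3.42463768e-03
  7.42800887e+01 -2.36698525e+01]
```

View pics/w7.png

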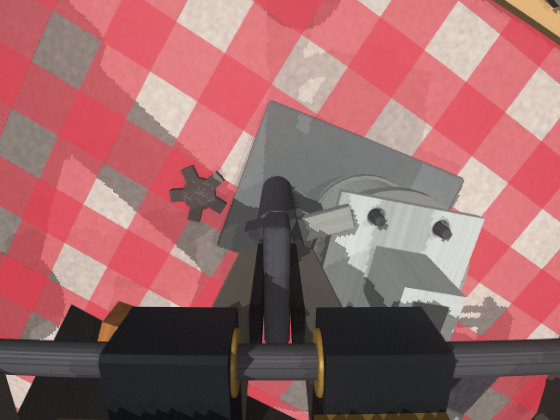

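View pics/s7a.png

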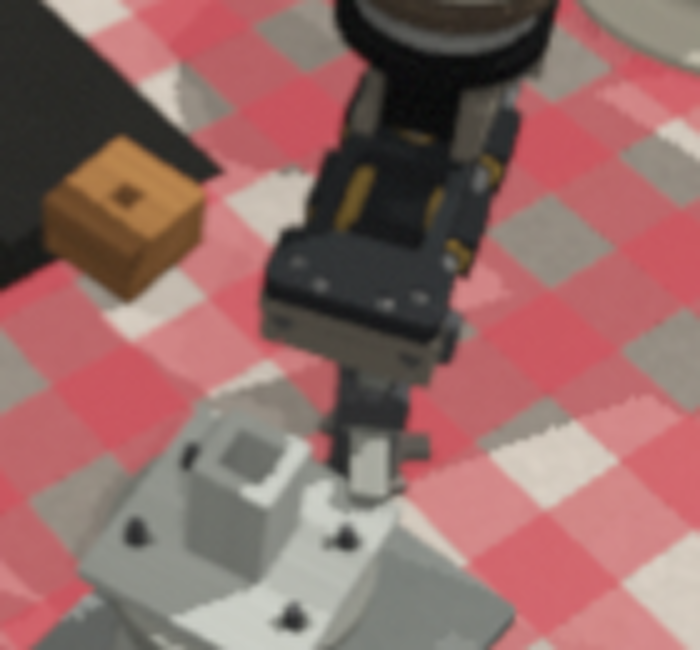

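The arm is swinging with the key and has reached the flange plate. Now I'll continue to the stop.

drive_tool([
  [[0,0,0,0,0,-0.1,0.05],[0,0,0,0,0,-0.2,0.05],[0,0,0,0,0,-0.3,0.05],[0,0,0,0,0,-0.4,0.05],[0,0,0,0,0,-0.47,0.05],[0,0,0,0,0,-0.52,0.05],[0,0,0,0,0,-0.56,0.05],[0,0,0,0,0,-0.59,0.05],[0,0,0,0,0,-0.6,0.05],[0,0,0,0,0,-0.6,0.05]],
])

```text
t: 19.45
eef_pos: [0.4811, 0.197, 0.1745]
tool_rot: [[0.032, 0.999, 0.001], [0.999, -0.032, 0.0], [0.0, 0.001, -1.0]]
force: [3.0, 1.9, -4.5]
width: 0.0117
```

```bash
python3 shot.py wrist w8; python3 - <<'E'
from h import *
from station import ctrl
s=ctrl.get_state();print(s["torque"],s["joint_positions"])
crop("pics/w8.png","pics/w8a.png",240,140,160,130,5)
E
```

```text
19.5 [0.4811 0.197  0.1745] [ 2.5399  1.8155 -4.7809] 0.011587315537040623 0.03412283040558131
[[ 0.0325  0.9995  0.0006]
 [ 0.9995 -0.0325  0.0003]
 [ 0.0003  0.0006 -1.    ]]
[ 0.28640905 -0.5406928   0.18403232] [8.92580448e+00 2.80536359e+00 1.02919263e+02 1.29452710e-02
 7.42404224e+01 1.07855305e+01]
```

View pics/w8a.png

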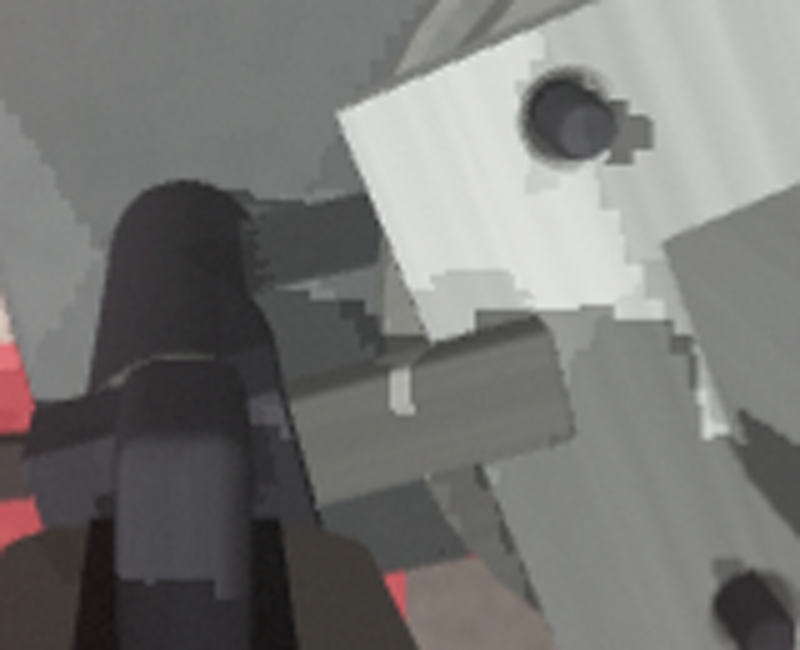

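```bash
python3 - <<'E'
from h import *
import json
c=json.load(open("pics/w8.json"))
def src(p,x0,y0,s): return (np.array(p,float)+.5)/s-.5+[x0,y0]
A=lambda d:np.degrees(np.arctan2(d[1],d[0]))
a=ray2plane(c,src([(318,503),(575,437),(295,400),(540,332),(543,320),(580,436)],240,140,5),.138);print(A(a[1]-a[0]),A(a[3]-a[2]));print(a)
E
```

```text
13.511545708316282 14.466015352478738
[[0.49712842 0.19371989 0.138     ]
 [0.528669   0.20129884 0.138     ]
 [0.49448697 0.20720068 0.138     ]
 [0.52405154 0.21482789 0.138     ]
 [0.5243776  0.21631623 0.138     ]
 [0.52927933 0.20140774 0.138     ]]
```

drive_tool([
  [[0,0,0,0,0,-0.02,0.05],[0,0,0,0,0,-0.04,0.05],[0,0,0,0,0,-0.06,0.05],[0,0,0,0,0,-0.06,0.05],[0,0,0,0,0,-0.06,0.05],[0,0,0,0,0,-0.06,0.05],[0,0,0,0,0,-0.06,0.05],[0,0,0,0,0,-0.06,0.05],[0,0,0,0,0,-0.06,0.05],[0,0,0,0,0,-0.06,0.05]],
])

```text
t: 20.75
eef_pos: [0.4811, 0.1969, 0.1746]
tool_rot: [[0.093, 0.996, 0.001], [0.996, -0.093, 0.0], [0.0, 0.001, -1.0]]
force: [4.4, 1.6, -6.9]
width: 0.0119
```

```bash
python3 shot.py wrist w9; python3 - <<'E'
from h import *
from station import ctrl
s=ctrl.get_state();print(s["torque"],s["joint_positions"])
crop("pics/w9.png","pics/w9a.png",240,140,160,130,5)
E
```

```text
20.8 [0.481  0.1969 0.1746] [ 4.8844  2.0953 -6.7939] 0.011580868216261643 0.08813893908622364
[[ 0.0928  0.9957  0.0005]
 [ 0.9957 -0.0928  0.0002]
 [ 0.0002  0.0005 -1.    ]]
[ 0.39137538 -0.94992693  0.23789667] [8.92315471e+00 2.80239333e+00 1.02919434e+02 5.09006619e-03
 7.42489510e+01 1.42464456e+01]
```

View pics/w9a.png

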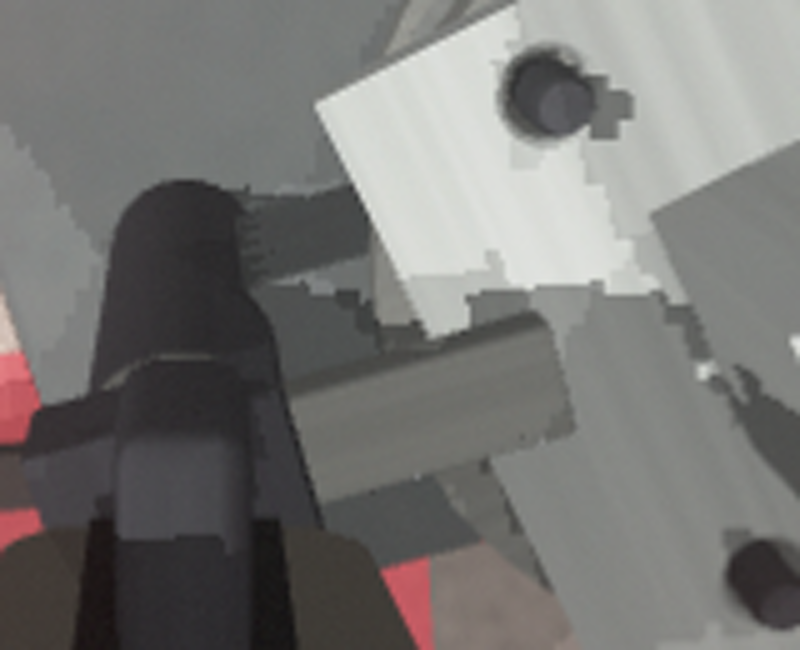

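drive_tool([
  [[0.03,0,0,0,0,-0.02,0.05],[0.05,0,0,0,0,-0.04,0.05],[0.05,0,0,0,0,-0.06,0.05],[0.05,0,0,0,0,-0.08,0.05],[0.05,0,0,0,0,-0.08,0.05],[0.05,0,0,0,0,-0.08,0.05],[0.05,0,0,0,0,-0.08,0.05],[0.05,0,0,0,0,-0.08,0.05],[0.05,0,0,0,0,-0.08,0.05],[0.05,0,0,0,0,-0.08,0.05]],
])

```text
t: 22.05
eef_pos: [0.4812, 0.1969, 0.1746]
tool_rot: [[0.172, 0.985, -0.0], [0.985, -0.172, 0.0], [0.0, -0.0, -1.0]]
force: [2.2, 2.4, -4.1]
width: 0.0113
```

```bash
python3 shot.py wrist w10; python3 - <<'E'
from h import *
from station import ctrl
import json
s=ctrl.get_state();print(s["torque"],s["joint_positions"])
crop("pics/w10.png","pics/w10a.png",240,140,160,130,5)
E
```

```text
22.1 [0.4812 0.1969 0.1746] [ 1.8453  2.909  -5.2563] 0.011890853047004955 0.03384438890355884
[[ 0.1721  0.9851 -0.0003]
 [ 0.9851 -0.1721  0.0001]
 [-0.     -0.0003 -1.    ]]
[ 0.4583038  -0.28641838  0.46512821] [8.91766196e+00 2.86364560e+00 1.02855255e+02 5.83182331e-03
 7.42981412e+01 1.88267444e+01]
```

View pics/w10a.png

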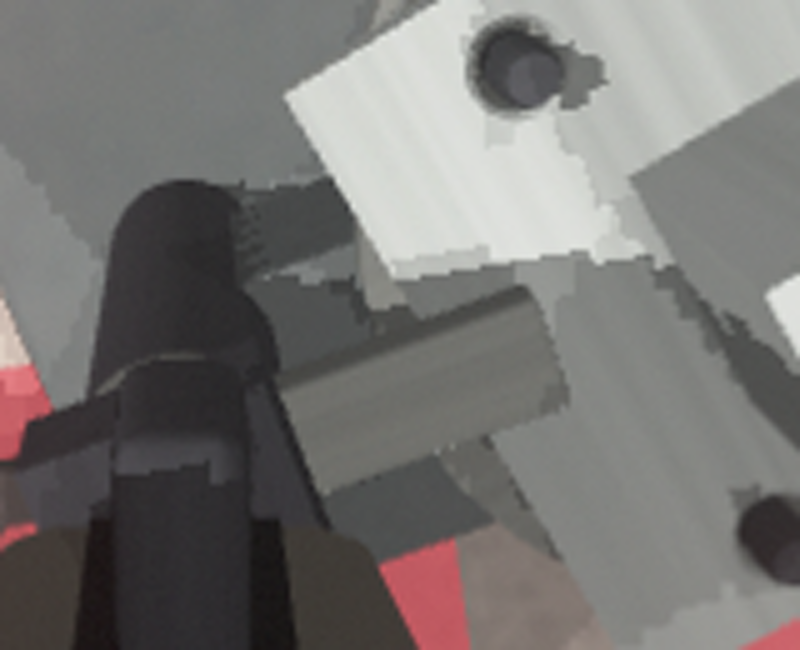

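The torque has doubled to 0.47 N m and the arm no longer follows, so it's at the stop. I'll ease off, release and rise.

drive_tool([
  [[0,0,0,0,0,0.04,0.05],[0,0,0,0,0,0.07,0.05],[0,0,0,0,0,0.07,0.3],[0,0,0,0,0,0.07,0.4],[0,0,0,0,0,0.07,0.4],[0,0,0,0,0,0.07,0.4],[0,0,2,0,0,0.07,0.4],[0,0,5,0,0,0.07,0.4],[0,0,9,0,0,0.07,0.4],[-2,0,13,0,0,0.07,0.4]],
])

```text
t: 23.35
eef_pos: [0.4614, 0.1966, 0.3056]
tool_rot: [[0.104, 0.995, -0.0], [0.995, -0.104, -0.0], [-0.0, -0.0, -1.0]]
force: [-0.6, 0.1, 0.2]
width: 0.0366
```

drive_tool([
  [[-3,-1,1,0,0,0.1,0.4],[-6,-3,2,0,0,0.2,0.4],[-9,-5,3,0,0,0.3,0.4],[-12,-8,4,0,0,0.4,0.4],[-14,-12,4,0,0,0.5,0.4],[-14,-16,4,0,0,0.6,0.4],[-14,-20,4,0,0,0.7,0.4],[-14,-22,4,0,0,0.7,0.4],[-14,-22,4,0,0,0.7,0.4],[-14,-22,4,0,0,0.7,0.4]],
])

```text
t: 24.6
eef_pos: [0.3213, -0.0226, 0.3447]
tool_rot: [[-0.562, 0.827, 0.0], [0.827, 0.562, 0.0], [0.0, 0.0, -1.0]]
force: [-0.5, 0.7, -0.2]
width: 0.037
```

```bash
python3 shot.py top t11; python3 shot.py scene s11; python3 - <<'E'
from h import *
crop("pics/s11.png","pics/s11a.png",255,180,140,140,5)
crop("pics/t11.png","pics/t11a.png",155,150,100,100,6)
E
```

```text
24.65 [ 0.3213 -0.0224  0.3447] [-0.0602  0.3528 -1.1232] 0.036635919503360787 0.5223454307343913
[[-0.5631  0.8264  0.0002]
 [ 0.8264  0.5631  0.0002]
 [ 0.      0.0003 -1.    ]]
24.7 [ 0.3214 -0.0224  0.3447] [-0.3443 -0.1042  0.5131] 0.03671676702889551 0.17324290449664503
[[-0.5634  0.8262  0.0002]
 [ 0.8262  0.5634  0.0001]
 [ 0.      0.0002 -1.    ]]
```

View pics/s11a.png

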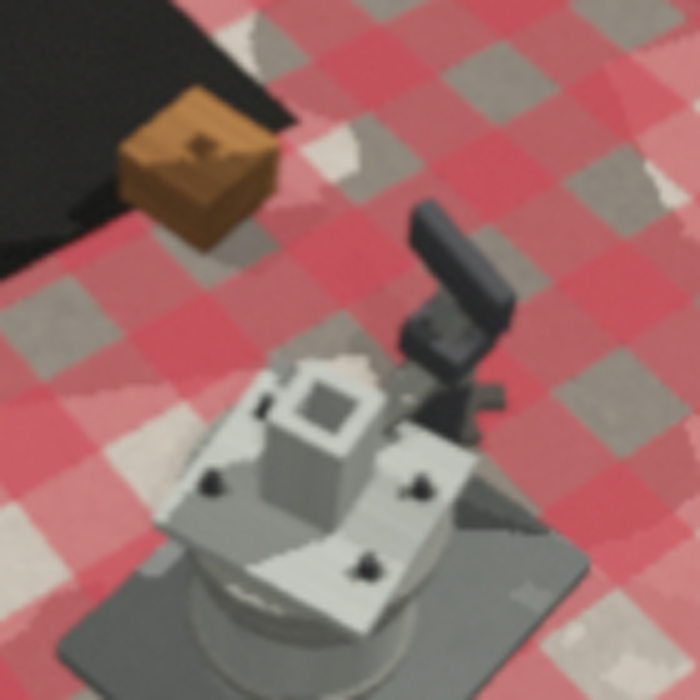

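View pics/t11a.png

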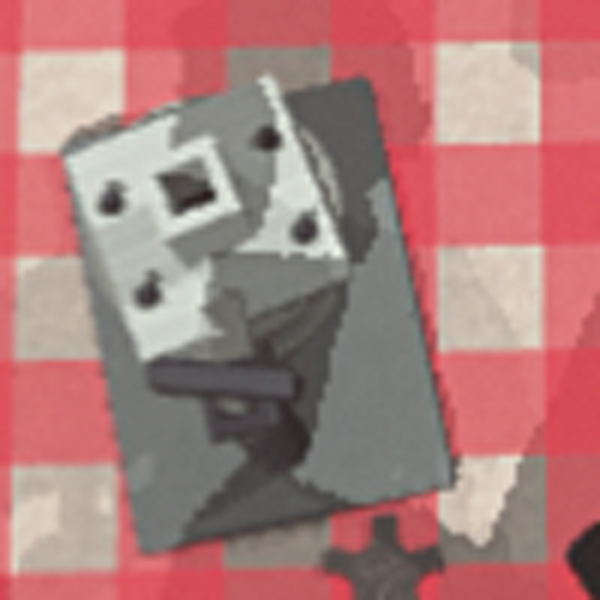

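View pics/t11.png

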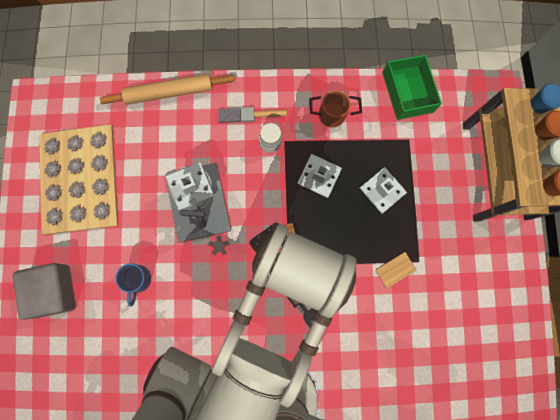

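Key stands in the screw and the arm is over the flange. I'll overlay the predicted arm (yaw 11.35°, the full stop) and the key outline to check.

```bash
python3 - <<'E'
from h import *
import json
for n,box in (("s11",(300,205,90,90)),("t11",(165,165,60,70))):
    c=json.load(open(f"pics/{n}.json")); x0,y0,w,h=box; s=7
    im=cv2.imread(f"pics/{n}.png")[y0:y0+h,x0:x0+w]; im=cv2.resize(im,None,fx=s,fy=s,interpolation=cv2.INTER_CUBIC); im0=im.copy()
    piv=np.array([.4800,.1970]);a=np.radians(11.35);u=np.array([np.cos(a),np.sin(a)]);v=np.array([-u[1],u[0]])
    def poly(uv,z,col):
        P=[np.r_[piv+i*u+j*v,z] for i,j in uv]; q=((proj(c,P)+.5-[x0,y0])*s).astype(int); cv2.polylines(im,[q],True,col,1)
    poly([(.015,-.0075),(.048,-.0075),(.048,.0075),(.015,.0075)],.138,(0,255,0))
    poly([(-.015,-.015),(.015,-.015),(.015,.015),(-.015,.015)],.156,(255,255,0))
    cv2.imwrite(f"pics/{n}_ov.png",np.hstack([im,im0])[:, :] if im.shape[1]<400+1 else cv2.resize(np.hstack([im,im0]),None,fx=.63,fy=.63))
E
```

```text
(no output)
```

View pics/s11_ov.png

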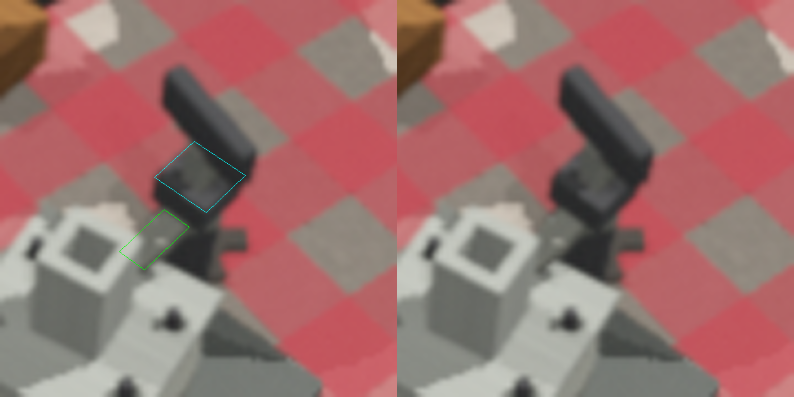

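View pics/t11_ov.png

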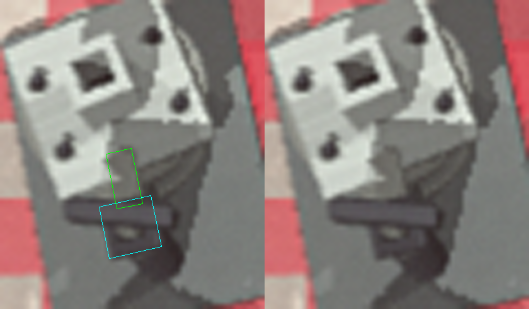

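drive_tool([
  [[4,4,0,0,0,0,0.4],[8,8,0,0,0,0,0.4],[12,12,0,0,0,0,0.4],[16,15,0,0,0,0,0.4],[18,16,-2,0,0,0,0.4],[18,16,-4,0,0,0,0.4],[18,16,-5,0,0,0,0.4],[18,16,-5,0,0,0,0.4],[18,16,-5,0,0,0,0.4],[18,16,-5,0,0,0,0.4]],
])

```text
t: 25.95
eef_pos: [0.5017, 0.1368, 0.2957]
tool_rot: [[-0.562, 0.827, 0.002], [0.827, 0.562, 0.0], [-0.001, 0.002, -1.0]]
force: [-0.4, -0.5, -0.2]
width: 0.0369
```

```bash
python3 shot.py wrist w12
```

```text
26.0 [0.5016 0.1368 0.2955] [-0.1874 -0.6925  0.3578] 0.03699228510350349 0.23785734810279857
[[-0.562   0.8272  0.0016]
 [ 0.8272  0.562   0.0001]
 [-0.0008  0.0014 -1.    ]]
```

View pics/w12.png

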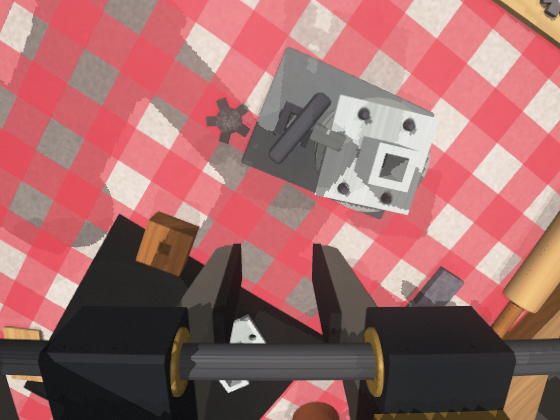

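The wrist view shows the key handle at (300,128), the arm at (328,138) reaching over the flange, and the foot of the extruder for reference. I'll measure the arm and foot angles in a crop.

```bash
python3 - <<'E'
from h import *
crop("pics/w12.png","pics/w12a.png",235,40,210,185,3.8)
crop("pics/w12.png","pics/w12b.png",260,85,90,85,8)
E
```

```text
(no output)
```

View pics/w12b.png

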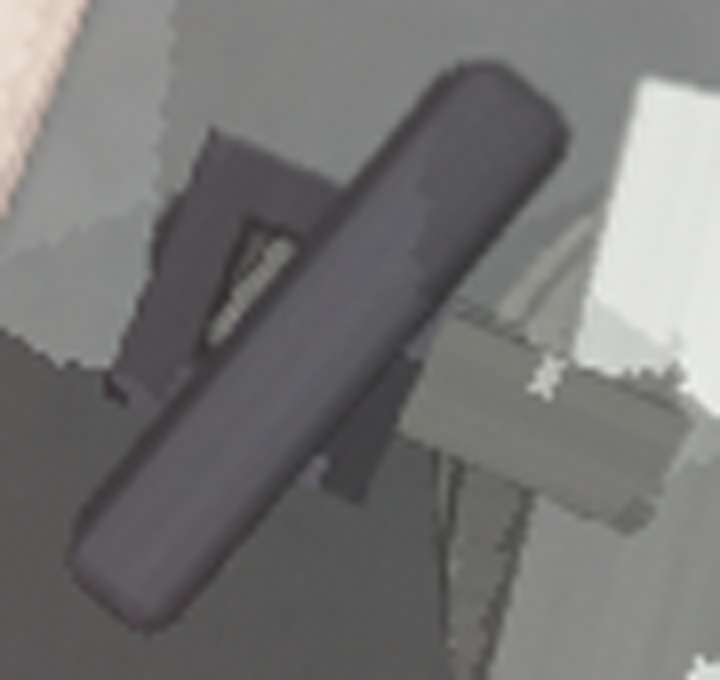

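View pics/w12a.png

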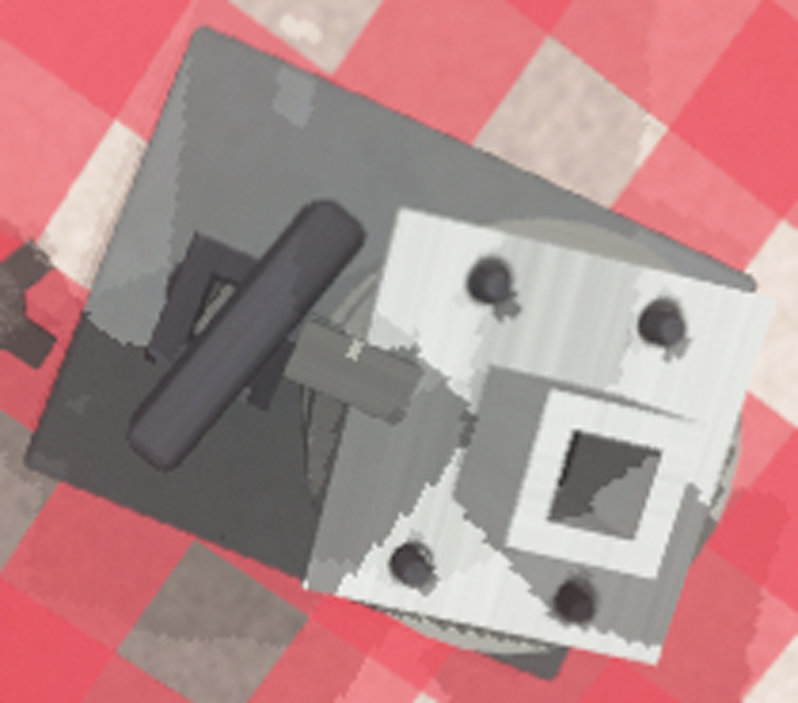

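```bash
python3 - <<'E'
from h import *
import json
c=json.load(open("pics/w12.json"))
def src(p,x0,y0,s): return (np.array(p,float)+.5)/s-.5+[x0,y0]
A=lambda d:np.degrees(np.arctan2(d[1],d[0]))
a=ray2plane(c,src([(460,315),(688,402),(403,430),(615,522)],260,85,8),.138)
print("arm",A(a[1]-a[0]),A(a[3]-a[2]))
f=ray2plane(c,src([(218,33),(750,282),(45,472),(545,673),(190,40),(30,450)],235,40,3.8),[.008]*6)
print("foot",A(f[1]-f[0]),A(f[3]-f[2]),A(f[4]-f[5])-90)
b=ray2plane(c,src([(212,130),(120,378),(365,500)],260,85,8),.156);print("block",A(b[0]-b[1])-90,A(b[2]-b[1]))
k=ray2plane(c,src([(485,62),(568,140),(155,630),(72,560)],260,85,8),.204);print("key top ctr",k.mean(0),b[[0,2]].mean(0))
E
```

```text
arm 14.095328094293386 11.304184776564087
foot 11.172691310052777 11.981340903362506 11.823236154805201
block 13.545558492422288 8.061883053249403
key top ctr [0.48059799 0.19619967 0.204     ] [0.48071448 0.19652022 0.156     ]
```

Arm yaw is about 12° against 11.5° for full stop, within measurement error. The key is upright, with its top centred over the block. Handing in.

```bash
python3 -c "
from station import ctrl
print(ctrl.finish_job())"
```

```text
the job is handed in; nothing more can be done
None
```

The job is done and handed in at about 26 s. I set flange_a (the one whose holes match the studs) on the mouth with the nozzle up. Then I took the T-key from its stand, put it in the screw, turned the clamp clockwise to its stop and left the key standing there.

- **Flange:** the studs entered freely at about 21.5°. The tool met contact at the height expected for a flush fit, and the stud tips show in the holes.
- **Clamp:** on the last push the turning torque rose from 0.24 to 0.47 N m and the arm stopped following, so it was at its stop. Its measured direction averaged about 12° (14.1° and 11.3° from its two edges), against about 11.5° expected at the stop. The edges disagree by more than I'd like, so the stop rests mainly on the torque. I eased the tool back 4° before letting go, which is within the key's play.
- **Key:** it stands upright, with its top centred over the screw block to within 1 mm.
- **Others:** the other two flanges, the mug and the jar look unmoved in the last top view. The gripper is clear of everything.
- **Forces:** wrist force never read above about 8 N at the end of any move.

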